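# Load the extruder die plate under its leaf spring

### The arm

A 6-joint arm with a two-finger parallel gripper is mounted at the origin on the work surface. World frame = base frame: x ahead of the robot, y to its left, z up, the work surface at z = 0. Lengths are in m, angles in rad, forces in N, time in s.
With the tool pointing down it reaches from about 0.3 to 0.875 m from the base axis. Payload 6.4 kg.
Tool frame: the origin (TCP) lies between the finger pads; the fingertips stand 14 mm ahead of it and the grasp point (between the pads) lies 5 mm behind it; z points along the fingers, y is the line along which they close (so a half turn about z gives the same grasp; the last joint's range is limited). The gripper opens to 85 mm and grips with 20 to 120 N. Pads are 22 mm wide; open, the fingers measure 114 mm over their backs; the gripper's body (76 mm by 85 mm) begins 54 mm behind the grasp point. The pads swing forward as they close: fully open they stand 13 mm farther back than shut.
Start: joints at [-1.31, 0.181, 1.607, -0, 1.354, -0.206], TCP at [0.259, -0.513, 0.245] pointing down, gripper open.
Joint ranges: [-2.99, 2.99], [-0.89, 2.07], [0.3, 2.58], [-1.14, 4.28], [0, 2.63], [-3.12, 3.12]. Speed limits (rad/s): [2.57, 2.57, 3.01, 3.14, 3.14, 3.14].

### API

Orientations are given as a unit quaternion [w, x, y, z].
In Python, from plant import robot, cams gives the robot as it stands.
- The arm moves only by the tool carry_out, never from a script. Its argument "rows" is a list of rows, each an object of numbers: "tx", "ty", "tz": the shift along the tool's x, y, z in m; "twist": the turn about the tool's z in degrees; "hand": the opening, from 0 (shut) to 1 (fully open). A call has 1 to 10 rows; each row is the pose to reach, as a shift and turn from the pose commanded when the call began, along the tool's axes at that moment; what a row does not reach only later rows make up. A row lasts 1/12 s, in which the tool goes at most 41.7 mm and 7.16 degrees, less where a joint would pass 70% of its speed; a pose out of reach is approached as far as the arm can. A call with a gripper value outside its range is refused whole. The fingers move at their own pace and stop on an object; "newtons" is the grip in N (left out, the last holds). Time passes only in rows, so rows that repeat a pose let the fingers close. It gives the time, the measured TCP pose, the force, the opening and the grip force at its end, in the units of the state.
- robot.get_obs(): the state, without advancing time (a new reading comes with each control period).
- cams.camera(name): name is "scene" or "side" or "wrist"; returns a dict with "img" (480x640x3 uint8, blue, green, red), "z_map" (480x640 float32, m along the optical axis (not along the pixel's ray), 0 where there is no reading), "K" (3x3 intrinsics, pixels), "T" (4x4, takes a point from camera to world coordinates). Camera axes: x right, y down, z forward; pixel columns grow to the right and rows downward; lengths in m; the calibration is good to about 2 mm. A picture is of the moment at which its call begins.
- robot.finish_job(): hands the job in; it is judged then, once.
Trained networks look in the newest picture that a camera, given by its name, has taken for a name from the list of things; names that differ only in an ending like _2 or _b are one class to them, and where a whole thing is asked for, a point or a joint stands for the part that bears it (a point fixed in the world has none). Each returns a list of dicts, best first, with "conf" (0 to 1); they miss things now and then, are a little off and sometimes report something else, mostly with a low value. They report only what shows in the picture. A call takes as long as a camera call. They do not tell look-alikes from the thing itself.
- cams.trace(camera, label): "pixels" (480x640 bool, what is visible of it) and "bbox" ([left, top, right, bottom] in pixels, round what is visible of it).
- cams.tip_of(camera, label): "location" ([column, row] in pixels: a listed point, or the origin of a listed thing).
The state is a dict: "time_s": time; "joint_pos": joint angles; "joint_vel": joint speeds; "joint_torque": joint torques, N m; "tool_pos": TCP position; "orientation": TCP orientation; "wrist_force": force on the tool from outside, world axes, zero at the start; "ft_torque": the same for the moment, N m; "grip_width": finger opening in m; "grasp_force": force on a finger pad.
Only numpy, scipy, OpenCV 4.12 (cv2) and the standard library are available. Lean on these libraries where they do the work, as an engineer would, in place of code of your own. Each camera call takes 0.05 s, during which the arm holds its last target. There are 200 camera calls.

### The job

With closed fingertips on the bare end of the die plate behind its rib, press the plate down hard against its sprung bed and, keeping it pressed, slide it under the bridge and the leaf spring until it is fully home against the end stop. Then let go and move clear, leaving the plate held under the spring. Press on the plate, not on the bed itself, do not pick the plate up or tip it, and leave the jar, beaker and brush alone.

Things in the scene. Friction and masses are not known exactly. Their poses are not given: they have to be found in the camera images.
- holder: Spring clamp fixed to the bench: wooden base 310 x 110 x 12 mm (x -175 to 135 mm), two steel side rails, bridge, end stop. Origin on the bench, mid-width; +x is the way the plate slides in, z up. Rails along x: inner faces at y +-31.8 mm, 12 mm thick, tops 37 mm above the bench. The plate is home when its origin is at holder x 40 mm.
- bridge (a point): Middle of the underside of the bridge, a steel bar 14 mm (x) by 8 mm high laid across the rail tops: at holder x 27 mm, spanning x 20 to 34 mm; underside 37 mm, top 45 mm above the bench. Axes as the holder. The plate's front part must pass under it.
- leaf_tip (a point): Underside of the tip of the spring-steel leaf, 36 mm wide, that slants down in +x from the bridge's top: tip at holder x 77 mm, 29 mm above the bench at the start. It gives upward under the passing plate and presses it down with about 2 to 4 N.
- bed: Dark steel sprung bed 276 x 62 x 8 mm between the rails, under the plate. Origin under its middle: holder x -25 mm, 24 mm above the bench when up. Stays level; moves straight down up to 12 mm against a spring of about 10 N (top) to 18.5 N (bottom). At 6 mm down the plate clears the bridge, 8 to 9 mm is comfortable. Let go, it lifts the plate against the bridge.
- plate: Loose aluminium die plate 150 x 60 x 10 mm, about 0.3 kg, three dark die openings in front. Origin mid-underside, x along it, +x end goes in first. At the start parallel to the holder, top 42 mm above the bench, front end 6 to 26 mm short of the bridge. Friction on the bed about 0.25. Cross rib at x -35 mm: 8 mm thick, 56 mm wide, 10 mm above the top; its rear face (x -39 mm) can be pushed.
- thumb_deck (a point): On the plate's top, middle of the bare end behind the rib (36 mm long, 60 mm wide): plate x -57 mm, 10 mm above the plate's underside. Axes as the plate. When the plate is home the rib is still 11 mm short of the bridge.
- stop_face (a point): Middle of the end stop's face that the plate's front end meets: holder x 115 mm, 37 mm above the bench; the stop's top is 48 mm above the bench. Axes as the holder.
- jar: Bystander: glass jar with steel lid, 60 mm across, 85 mm high; origin at the middle of its base, on the clamp's left (+y).
- beaker: Bystander: terracotta beaker, 72 mm across, 85 mm high; origin at the middle of its base, on the clamp's right (-y).
- slip_brush: Bystander: wooden brush lying on the bench on the clamp's left, nearer the robot; origin under its middle, x along its length.
Not all that is in view belongs to the job. What is shaped like the plate but blue or yellow is not meant.

How it is judged:
By the outcome, as a careful person would: the job done as asked, in the order asked, and still so for the second after the job is handed in, with the robot touching nothing.
It also fails if it takes over 38 s, if anything falls off the work surface, if the arm or the gripper's body presses on something with over 40 N, if the wrist force passes 120 N, or if a joint passes its speed limit or range.

## Working session

There is one attempt and no reset: what is moved stays moved. The work goes in short steps, Python scripts to look and compute and a tool call to move; the robot and the scene stay as the last step left them, time stands still between calls to the robot, and variables do not carry over. Pictures are saved under pics/ and viewed, at most 10 in all, crops included, and the job is handed in when it is done.

Besides the shell and the picture viewer there is one more tool, called after "Request:" as name(argument=value, ...), one argument or row to a line, values as JSON. carry_out: Moves the arm, as the interface text tells. Its arguments: {"type":"object","properties":{"rows":{"type":"array"},"newtons":{"type":"number"}},"required":["rows"]}

```bash
mkdir -p pics; cat > h.py <<'E'
import numpy as np, cv2
from plant import robot, cams
def px2w(c,u,v,z=None):
    """world point of pixel: by depth, or on plane z"""
    K,T=c["K"],c["T"]; r=np.linalg.inv(K)@[u,v,1.]
    if z is None:
        a=c["z_map"][int(v)-1:int(v)+2,int(u)-1:int(u)+2]; d=np.median(a[a>0]) if (a>0).any() else np.nan
    else: d=(z-T[2,3])/(T[:3,:3]@r)[2]
    return T[:3,:3]@(r*d)+T[:3,3]
E
python3 - <<'E'
from h import *
np.set_printoptions(precision=4,suppress=True)
H={"holder":0,"bridge":.037,"leaf_tip":.029,"plate":.032,"thumb_deck":.042,"stop_face":.037,"bed":.024}
o=robot.get_obs();print(o["tool_pos"],o["orientation"],o["time_s"],o["grip_width"])
for n in("scene","side"):
    c=cams.camera(n);cv2.imwrite(f"pics/{n}0.png",c["img"]);print(n,c["T"][:3,3])
    for l,z in H.items():
        for d in cams.tip_of(n,l)[:3]: print(l,round(d["conf"],2),np.round(d["location"]),px2w(c,*d["location"],z), px2w(c,*d["location"]))
    for l in("plate","jar","beaker","slip_brush"):
        for d in cams.trace(n,l)[:3]: print(l,round(d["conf"],2),d["bbox"])
E
```

```text
[ 0.2586 -0.5129  0.2444] [-0.0009  0.9729  0.2313 -0.    ] 0.0 0.08517996461054539
scene [ 1.6298 -0.0363  0.8724]
holder 0.69 [304. 277.] [ 0.6021 -0.0259  0.    ] [ 0.6497 -0.0264  0.0404]
holder 0.42 [295. 285.] [ 0.6298 -0.0455  0.    ] [ 0.6714 -0.0452  0.0363]
bridge 0.92 [300. 266.] [ 0.6106 -0.0331  0.037 ] [ 0.6254 -0.0331  0.0491]
leaf_tip 0.6 [296. 286.] [ 0.6672 -0.0447  0.029 ] [ 0.6743 -0.0446  0.0352]
leaf_tip 0.21 [316. 225.] [0.4467 0.0073 0.029 ] [0.4676 0.0065 0.0439]
plate 0.81 [310. 241.] [ 0.5147 -0.0083  0.032 ] [ 0.5307 -0.0087  0.0441]
plate 0.76 [448. 252.] [0.5707 0.2998 0.032 ] [0.5444 0.3082 0.0111]
plate 0.76 [150. 274.] [ 0.6139 -0.36    0.032 ] [ 0.5902 -0.3676  0.0124]
thumb_deck 0.93 [241. 228.] [ 0.4666 -0.1695  0.042 ] [ 0.421  -0.1747  0.0095]
thumb_deck 0.84 [147. 259.] [ 0.5741 -0.3708  0.042 ] [ 0.5461 -0.3797  0.02  ]
thumb_deck 0.78 [428. 250.] [0.5741 0.2527 0.042 ] [0.5342 0.2636 0.0106]
stop_face 0.85 [293. 295.] [ 0.7034 -0.0512  0.037 ] [ 0.7158 -0.051   0.0482]
bed 0.36 [390. 300.] [0.7131 0.1497 0.024 ] [0.7219 0.1479 0.0321]
plate 0.
[... 640 characters left out ...]
.0349]
plate 0.83 [221. 364.] [0.4964 0.332  0.032 ] [0.5171 0.3176 0.0075]
plate 0.75 [415. 222.] [ 0.5336 -0.304   0.032 ] [ 0.5582 -0.3446  0.0046]
plate 0.74 [443. 266.] [ 0.3822 -0.1917  0.032 ] [ 0.3989 -0.2238  0.0077]
thumb_deck 0.67 [239. 340.] [0.5132 0.2769 0.042 ] [0.544  0.2533 0.007 ]
thumb_deck 0.6 [353. 280.] [ 0.482  -0.0056  0.042 ] [ 0.4831 -0.0069  0.0408]
stop_face 0.64 [291. 236.] [ 0.7009 -0.0426  0.037 ] [ 0.7063 -0.048   0.0323]
plate 0.95 [406.2, 252.2, 476.9, 279.9]
plate 0.82 [386.1, 208.1, 418.1, 222.3]
plate 0.8 [183.3, 329.9, 256.2, 392.5]
jar 0.84 [217.1, 244.8, 248.6, 294.9]
beaker 0.88 [361.8, 212.2, 390.4, 255.9]
slip_brush 0.32 [309.5, 251.4, 372.9, 295.0]
```

View pics/scene0.png

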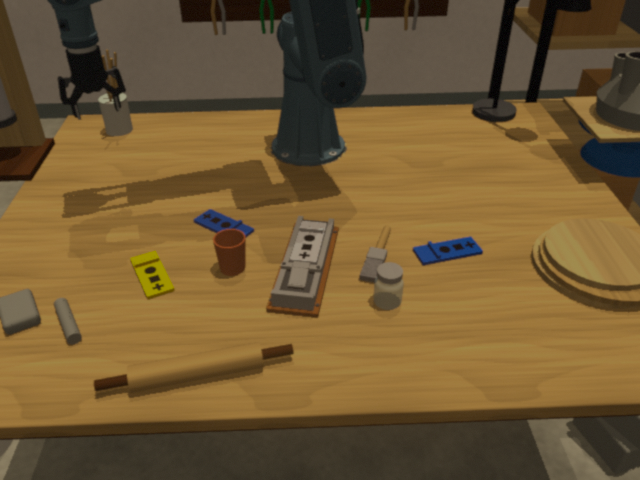

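View pics/side0.png

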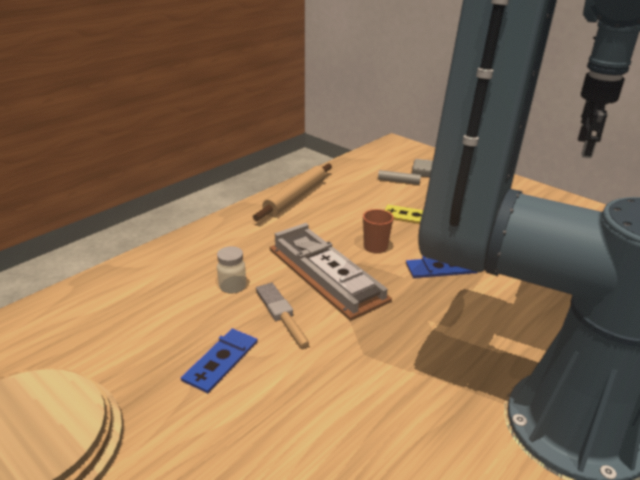

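The holder lies at about (0.60,-0.03), yaw about -12° (scene pixels 310,222 to 293,310), with the grey plate in it. The blue and yellow plates are look-alikes. I'll move above the holder and look from close up.

Request:
carry_out(
  rows=[
    {"tx": 0.03,"ty": -0.027,"hand": 0},
    {"tx": 0.06,"ty": -0.054,"hand": 0},
    {"tx": 0.09,"ty": -0.081,"hand": 0},
    {"tx": 0.12,"ty": -0.108,"hand": 0},
    {"tx": 0.15,"ty": -0.135,"hand": 0},
    {"tx": 0.18,"ty": -0.162,"hand": 0},
    {"tx": 0.21,"ty": -0.189,"hand": 0},
    {"tx": 0.24,"ty": -0.216,"hand": 0},
    {"tx": 0.27,"ty": -0.243,"hand": 0},
    {"tx": 0.3,"ty": -0.27,"hand": 0},
  ],
  newtons=60,
)

```text
$.rows[0]: bad value
```

Request:
carry_out(
  rows=[
    {"tx": 0.03,"ty": -0.027,"twist": 6,"hand": 0},
    {"tx": 0.06,"ty": -0.054,"twist": 12,"hand": 0},
    {"tx": 0.09,"ty": -0.081,"twist": 18,"hand": 0},
    {"tx": 0.11,"ty": -0.098,"twist": 24,"hand": 0},
    {"tx": 0.11,"ty": -0.098,"twist": 30,"hand": 0},
    {"tx": 0.11,"ty": -0.098,"twist": 36,"hand": 0},
    {"tx": 0.11,"ty": -0.098,"twist": 38.7,"hand": 0},
    {"tx": 0.11,"ty": -0.098,"twist": 38.7,"hand": 0},
    {"tx": 0.11,"ty": -0.098,"twist": 38.7,"hand": 0},
  ],
)

```text
$.rows[0]: bad value
```

```bash
python3 - <<'E'
from h import *
np.set_printoptions(precision=4,suppress=True)
o=robot.get_obs();print(o["tool_pos"],o["orientation"],o["time_s"],o["grip_width"],o["wrist_force"])
c=cams.camera("wrist");cv2.imwrite("pics/w1.png",c["img"]);print(c["T"])
for l,z in {"holder":0,"bridge":.037,"leaf_tip":.029,"plate":.032,"thumb_deck":.042,"stop_face":.037}.items():
    for d in cams.tip_of("wrist",l)[:3]: print(l,round(d["conf"],2),np.round(d["location"]),px2w(c,*d["location"],z), px2w(c,*d["location"]))
for d in cams.trace("wrist","plate"): print(d["conf"],d["bbox"])
E
```

```text
[ 0.2588 -0.5135  0.2453] [-0.      0.9729  0.2313 -0.    ] 1.2 0.08538642113623775 [-0.5518 -0.4144  0.0996]
[[ 0.4494 -0.8615 -0.2363  0.3188]
 [-0.8934 -0.4333 -0.1189 -0.483 ]
 [ 0.0001  0.2645 -0.9644  0.3727]
 [ 0.      0.      0.      1.    ]]
0.59 [97.3, 1.3, 127.6, 11.9]
```

View pics/w1.png

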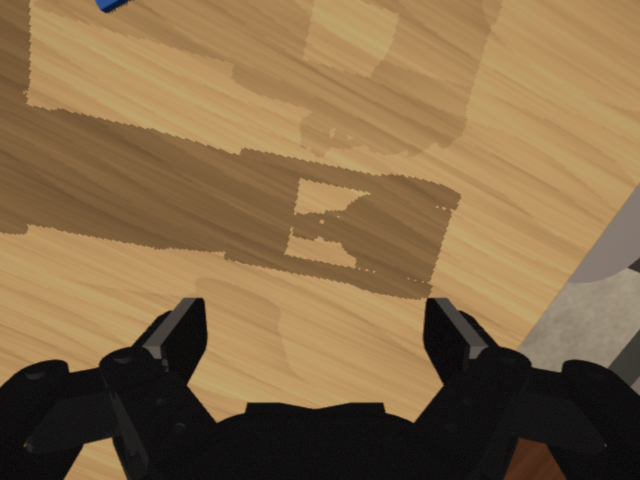

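The picture shows bare bench, because the move was refused. The rows probably need every key, so I'll retry with complete rows.

Request:
carry_out(
  rows=[
    {"tx": 0.03,"ty": -0.027,"tz": 0,"twist": 0,"hand": 0},
    {"tx": 0.06,"ty": -0.054,"tz": 0,"twist": 0,"hand": 0},
    {"tx": 0.09,"ty": -0.081,"tz": 0,"twist": 0,"hand": 0},
    {"tx": 0.12,"ty": -0.108,"tz": 0,"twist": 0,"hand": 0},
    {"tx": 0.15,"ty": -0.135,"tz": 0,"twist": 0,"hand": 0},
    {"tx": 0.18,"ty": -0.162,"tz": 0,"twist": 0,"hand": 0},
    {"tx": 0.21,"ty": -0.189,"tz": 0,"twist": 0,"hand": 0},
    {"tx": 0.24,"ty": -0.216,"tz": 0,"twist": 0,"hand": 0},
    {"tx": 0.27,"ty": -0.243,"tz": 0,"twist": 0,"hand": 0},
    {"tx": 0.3,"ty": -0.27,"tz": 0,"twist": 0,"hand": 0},
  ],
  newtons=60,
)

```text
time_s: 2.43
tool_pos: [0.4055, -0.1356, 0.2457]
orientation: [0.0, 0.973, 0.231, 0.0]
wrist_force: [1.4, -0.4, 0.5]
grip_width: 0.0004
grasp_force: 0.0
```

Request:
carry_out(
  rows=[
    {"tx": 0.03,"ty": -0.027,"tz": 0,"twist": 6,"hand": 0},
    {"tx": 0.06,"ty": -0.054,"tz": 0,"twist": 12,"hand": 0},
    {"tx": 0.09,"ty": -0.081,"tz": 0,"twist": 18,"hand": 0},
    {"tx": 0.11,"ty": -0.098,"tz": 0,"twist": 24,"hand": 0},
    {"tx": 0.11,"ty": -0.098,"tz": 0,"twist": 30,"hand": 0},
    {"tx": 0.11,"ty": -0.098,"tz": 0,"twist": 36,"hand": 0},
    {"tx": 0.11,"ty": -0.098,"tz": 0,"twist": 38.7,"hand": 0},
    {"tx": 0.11,"ty": -0.098,"tz": 0,"twist": 38.7,"hand": 0},
  ],
)

```text
time_s: 3.1
tool_pos: [0.4594, 0.0001, 0.2454]
orientation: [0.0, 0.995, -0.104, 0.0]
wrist_force: [0.8, 0.1, -1.2]
grip_width: 0.0002
grasp_force: 0.0
```

```bash
python3 - <<'E'
from h import *
np.set_printoptions(precision=4,suppress=True)
o=robot.get_obs();print(o["tool_pos"],o["orientation"],o["time_s"],o["grip_width"],o["wrist_force"])
c=cams.camera("wrist");cv2.imwrite("pics/w2.png",c["img"]);print(c["T"])
for l,z in {"holder":0,"bridge":.037,"leaf_tip":.029,"plate":.032,"thumb_deck":.042,"stop_face":.037}.items():
    for d in cams.tip_of("wrist",l)[:3]: print(l,round(d["conf"],2),np.round(d["location"]),px2w(c,*d["location"],z), px2w(c,*d["location"]))
for d in cams.trace("wrist","plate"): print(d["conf"],d["bbox"])
E
```

```text
[0.4594 0.0001 0.2454] [ 0.      0.9945 -0.1044  0.0001] 3.1 0.00018763169042166318 [ 0.7959  0.1457 -1.1837]
[[-0.2084 -0.9432 -0.2587  0.5251]
 [-0.978   0.2008  0.0557 -0.0136]
 [-0.0006  0.2647 -0.9643  0.3727]
 [ 0.      0.      0.      1.    ]]
bridge 0.86 [312.  22.] [ 0.6186 -0.031   0.037 ] [ 0.6159 -0.0305  0.0466]
bridge 0.73 [160. 165.] [0.5343 0.1276 0.037 ] [0.5349 0.1354 0.0183]
plate 0.91 [536. 218.] [ 0.4129 -0.205   0.032 ] [ 0.4055 -0.2178  0.0094]
plate 0.89 [315. 138.] [ 0.5278 -0.0144  0.032 ] [ 0.5278 -0.0144  0.041 ]
plate 0.8 [ 10. 199.] [0.5338 0.2791 0.032 ] [0.5344 0.299  0.0089]
thumb_deck 0.85 [494. 195.] [ 0.4451 -0.1629  0.042 ] [ 0.437  -0.178   0.0086]
thumb_deck 0.84 [ 51. 180.] [0.5424 0.2265 0.042 ] [0.5442 0.2505 0.009 ]
0.74 [3.1, 141.0, 86.4, 237.0]
0.61 [278.7, 46.3, 353.4, 226.3]
```

View pics/w2.png

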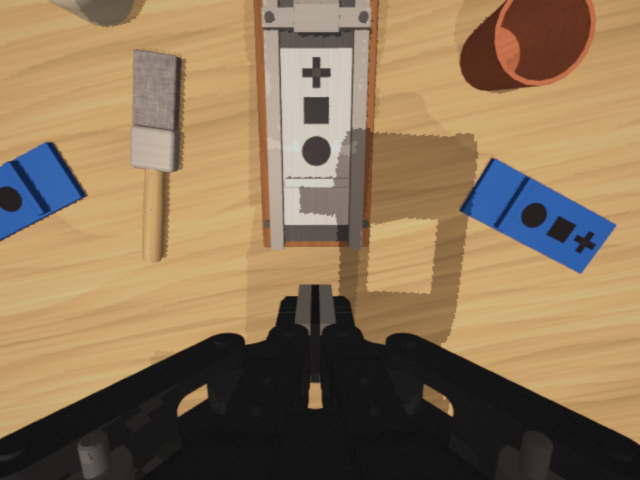

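The wrist view shows the plate from (281..353, 47) at the front to (283..350, 226) at the rear. The rib is at row ~183 and the bare deck between rows 187 and 226. Next I compute the deck's position and yaw.

```bash
python3 - <<'E'
from h import *
np.set_printoptions(precision=4,suppress=True)
c=cams.camera("wrist"); im=c["img"]
P={n:px2w(c,u,v,z)[:2] for n,u,v,z in [("fl",280.5,48,.042),("fr",353.5,48,.042),("rl",283,226,.042),("rr",350.5,226,.042),("ribfl",284,178,.052),("ribfr",349,178,.052),("bl",281,33,.032)]}
for k,v in P.items(): print(k,v)
f=(P["fl"]+P["fr"])/2; r=(P["rl"]+P["rr"])/2; d=f-r
print("len",np.linalg.norm(d),"yaw",np.degrees(np.arctan2(d[1],d[0])),"w",np.linalg.norm(P["fl"]-P["fr"]),np.linalg.norm(P["rl"]-P["rr"]))
u=d/np.linalg.norm(d); print("deck mid",r+.018*u, "z",px2w(c,340,205),px2w(c,316,125),"bridge top",px2w(c,316,15),px2w(c,285,15))
o=robot.get_obs(); t=np.array(o["tool_pos"][:2]); q=o["orientation"]
a=2*np.arctan2(q[2],q[1]); X=np.array([np.cos(a),np.sin(a)]); Y=np.array([np.sin(a),-np.cos(a)])
for n,p in (("deck",r+.018*u),("origin",(f+r)/2)): print(n,"tx,ty",(p-t)@X,(p-t)@Y,"tool yaw",np.degrees(a))
# profile of edges along the plate midline and the height across/along
for v in range(4,245,8): print(v,[round(float(px2w(c,x,v)[2]),4) for x in (268,290,345,363)], px2w(c,300,v)[:3])
big=cv2.resize(im[0:260,230:400],None,fx=3,fy=2.3,interpolation=2); cv2.imwrite("pics/w2c.png",big)
E
```

```text
fl [ 0.6037 -0.0019]
fr [ 0.5912 -0.0607]
rl [0.457  0.0307]
rr [ 0.444  -0.0309]
ribfl [0.5007 0.0186]
ribfr [ 0.4889 -0.0369]
bl [ 0.6171 -0.0046]
len 0.15026348370597117 yaw -11.992748563985504 w 0.06011826929050746 0.06297664169602617
deck mid [ 0.4681 -0.0038] z [ 0.4651 -0.0251  0.0405] [ 0.5386 -0.018   0.0404] bridge top [ 0.6202 -0.0352  0.0453] [ 0.6258 -0.011   0.044 ]
deck tx,ty 0.009269587887709499 0.0013476948035561602 tool yaw -11.95738598068758
origin tx,ty 0.06640131885916027 0.0013829561416361066 tool yaw -11.95738598068758
4 [0.0359, 0.0314, 0.0311, 0.0359] [ 0.6303 -0.0244  0.0457]
12 [0.0455, 0.0445, 0.0438, 0.0454] [ 0.6247 -0.0232  0.046 ]
20 [0.0461, 0.0441, 0.0443, 0.0456] [ 0.6194 -0.022   0.0454]
28 [0.0414, 0.0403, 0.0411, 0.0414] [ 0.6137 -0.0207  0.0458]
36 [0.0362, 0.0311, 0.0312, 0.0361] [ 0.6118 -0.0197  0.0311]
44 [0.0357, 0.0311, 0.0306, 0.0353] [ 0.6059 -0.0184  0.0308]
52 [0.0358, 0.0408, 0.0408, 0.0359] [ 0.5977 -0.0169  0.0408]
60 [0.036, 0.0405, 0.0409, 0.0352] [ 0.5918 -0.0156  0.0408]
68 [0.0356, 0.0404, 0.0408, 0.0354] [ 0.5858 -0.0143  0.04
[... 642 characters left out ...]
.041, 0.0407, 0.0357] [0.5158 0.0014 0.0404]
164 [0.0356, 0.0413, 0.0407, 0.0348] [0.509  0.0029 0.0412]
172 [0.0358, 0.0411, 0.0409, 0.0116] [0.5021 0.0044 0.041 ]
180 [0.0349, 0.0509, 0.0504, 0.0113] [0.4961 0.0054 0.051 ]
188 [0.0353, 0.0416, 0.0414, 0.0116] [0.4882 0.0075 0.0415]
196 [0.0355, 0.0406, 0.0405, 0.0108] [0.481  0.0092 0.0407]
204 [0.0117, 0.041, 0.0408, 0.0109] [0.4737 0.0108 0.0402]
212 [0.0124, 0.0409, 0.0413, 0.0105] [0.4665 0.0124 0.041 ]
220 [0.0131, 0.0408, 0.0404, 0.0112] [0.459  0.0141 0.0402]
228 [0.0127, 0.031, 0.0306, 0.0107] [0.4493 0.0167 0.0305]
236 [0.011, 0.0307, 0.0307, 0.0109] [0.4416 0.0184 0.031 ]
244 [0.011, 0.0107, 0.0106, 0.0102] [0.4283 0.0222 0.0107]
```

View pics/w2c.png

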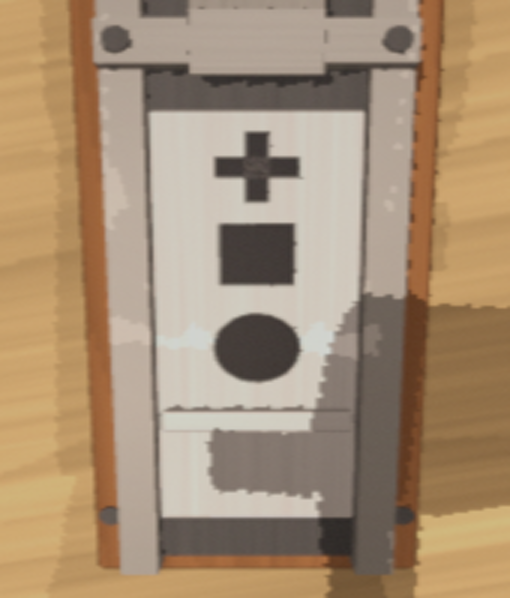

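The measured plate length is 150.3 mm and its top is at 42 mm, which fits. The plate origin is at about holder x -70 mm, so the travel is about 110 mm. I'll descend to 10 mm above the deck, with the tips just behind the rib.

Request:
carry_out(
  rows=[
    {"tx": 0.005,"ty": 0.001,"tz": 0.02,"twist": 0,"hand": 0},
    {"tx": 0.01,"ty": 0.001,"tz": 0.05,"twist": 0,"hand": 0},
    {"tx": 0.0135,"ty": 0.0015,"tz": 0.08,"twist": 0,"hand": 0},
    {"tx": 0.0135,"ty": 0.0015,"tz": 0.11,"twist": 0,"hand": 0},
    {"tx": 0.0135,"ty": 0.0015,"tz": 0.135,"twist": 0,"hand": 0},
    {"tx": 0.0135,"ty": 0.0015,"tz": 0.155,"twist": 0,"hand": 0},
    {"tx": 0.0135,"ty": 0.0015,"tz": 0.168,"twist": 0,"hand": 0},
    {"tx": 0.0135,"ty": 0.0015,"tz": 0.176,"twist": 0,"hand": 0},
    {"tx": 0.0135,"ty": 0.0015,"tz": 0.179,"twist": 0,"hand": 0},
    {"tx": 0.0135,"ty": 0.0015,"tz": 0.179,"twist": 0,"hand": 0},
  ],
)

```text
time_s: 4.38
tool_pos: [0.4721, -0.0046, 0.066]
orientation: [-0.0, 0.995, -0.104, -0.0]
wrist_force: [-0.0, -0.3, 0.8]
grip_width: -0.0001
grasp_force: 0.0
```

```bash
python3 - <<'E'
from h import *
np.set_printoptions(precision=4,suppress=True)
o=robot.get_obs();print(o["tool_pos"],o["wrist_force"],o["time_s"])
c=cams.camera("wrist");cv2.imwrite("pics/w3.png",c["img"])
E
```

```text
[ 0.4721 -0.0046  0.066 ] [-0.0294 -0.3408  0.8049] 4.3833
```

View pics/w3.png

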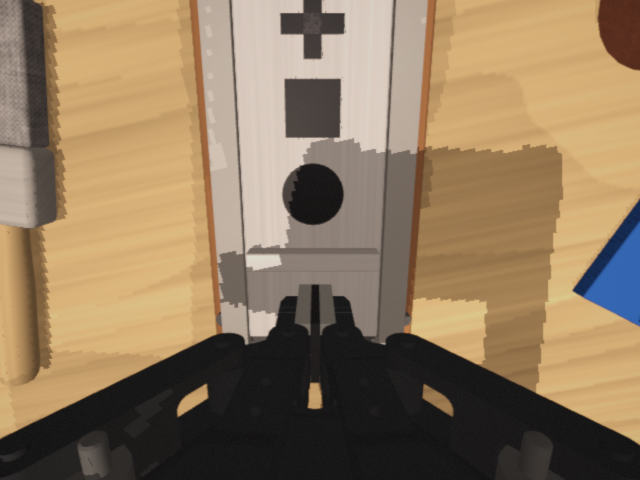

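The tips (row ~285, columns 297-333) are centred over the deck, just behind the rib (rows 250-271). Now I press down slowly.

Request:
carry_out(
  rows=[
    {"tx": 0,"ty": 0,"tz": 0.004,"twist": 0,"hand": 0},
    {"tx": 0,"ty": 0,"tz": 0.007,"twist": 0,"hand": 0},
    {"tx": 0,"ty": 0,"tz": 0.009,"twist": 0,"hand": 0},
    {"tx": 0,"ty": 0,"tz": 0.011,"twist": 0,"hand": 0},
    {"tx": 0,"ty": 0,"tz": 0.013,"twist": 0,"hand": 0},
    {"tx": 0,"ty": 0,"tz": 0.015,"twist": 0,"hand": 0},
    {"tx": 0,"ty": 0,"tz": 0.017,"twist": 0,"hand": 0},
    {"tx": 0,"ty": 0,"tz": 0.0185,"twist": 0,"hand": 0},
    {"tx": 0,"ty": 0,"tz": 0.0185,"twist": 0,"hand": 0},
  ],
)

```text
time_s: 5.18
tool_pos: [0.4725, -0.0047, 0.0485]
orientation: [0.0, 0.995, -0.104, 0.0]
wrist_force: [-3.2, 0.1, 11.0]
grip_width: 0.0002
grasp_force: 5.4
```

```bash
python3 - <<'E'
from h import *
c=cams.camera("wrist")
for v in (60,120,150,210,235): print([round(float(px2w(c,x,v)[2]),4) for x in (225,255,270,350,405)])
E
```

```text
[0.03, 0.0334, 0.0335, 0.0331, 0.0355]
[0.0357, 0.0328, 0.0334, 0.0337, 0.036]
[0.0358, 0.0335, 0.0334, 0.0335, 0.0361]
[0.0359, 0.0338, 0.0332, 0.0336, 0.0357]
[0.0357, 0.0334, 0.0332, 0.0335, 0.036]
```

The plate is level and about 7.5 mm down with 11 N on it. I'll press 1 mm more and slide.

Request:
carry_out(
  rows=[
    {"tx": 0,"ty": 0,"tz": 0.001,"twist": 0,"hand": 0},
    {"tx": 0.002,"ty": 0,"tz": 0.001,"twist": 0,"hand": 0},
    {"tx": 0.005,"ty": 0,"tz": 0.001,"twist": 0,"hand": 0},
    {"tx": 0.008,"ty": 0,"tz": 0.001,"twist": 0,"hand": 0},
    {"tx": 0.011,"ty": 0,"tz": 0.001,"twist": 0,"hand": 0},
    {"tx": 0.014,"ty": 0,"tz": 0.001,"twist": 0,"hand": 0},
    {"tx": 0.017,"ty": 0,"tz": 0.001,"twist": 0,"hand": 0},
    {"tx": 0.021,"ty": 0,"tz": 0.001,"twist": 0,"hand": 0},
    {"tx": 0.025,"ty": 0,"tz": 0.001,"twist": 0,"hand": 0},
    {"tx": 0.028,"ty": 0,"tz": 0.001,"twist": 0,"hand": 0},
  ],
)

```text
time_s: 6.07
tool_pos: [0.5002, -0.0105, 0.0479]
orientation: [0.0, 0.995, -0.104, 0.0]
wrist_force: [-4.9, 1.0, 10.8]
grip_width: -0.0001
grasp_force: 5.6
```

```bash
python3 - <<'E'
from h import *
c=cams.camera("wrist");cv2.imwrite("pics/w4.png",c["img"])
for v in (60,120,150,210,235): print([round(float(px2w(c,x,v)[2]),4) for x in (225,255,270,350,405)])
E
```

```text
[0.0304, 0.0328, 0.0323, 0.0325, 0.0357]
[0.0355, 0.0331, 0.033, 0.0325, 0.0359]
[0.0354, 0.0327, 0.0324, 0.0328, 0.0361]
[0.0358, 0.0326, 0.033, 0.0329, 0.0362]
[0.036, 0.0325, 0.0324, 0.0325, 0.036]
```

View pics/w4.png

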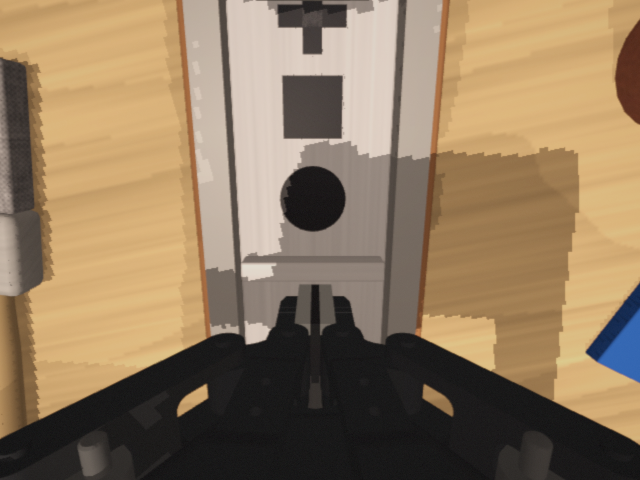

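The plate moves with the tips (rib at rows 257-281, against the tips) and is level and centred. Continuing.

Request:
carry_out(
  rows=[
    {"tx": 0.004,"ty": 0,"tz": 0.0005,"twist": 0,"hand": 0},
    {"tx": 0.008,"ty": 0,"tz": 0.0005,"twist": 0,"hand": 0},
    {"tx": 0.012,"ty": 0,"tz": 0.0005,"twist": 0,"hand": 0},
    {"tx": 0.016,"ty": 0,"tz": 0.0005,"twist": 0,"hand": 0},
    {"tx": 0.02,"ty": 0,"tz": 0.0005,"twist": 0,"hand": 0},
    {"tx": 0.024,"ty": 0,"tz": 0.0005,"twist": 0,"hand": 0},
    {"tx": 0.028,"ty": 0,"tz": 0.0005,"twist": 0,"hand": 0},
    {"tx": 0.032,"ty": 0,"tz": 0.0005,"twist": 0,"hand": 0},
    {"tx": 0.036,"ty": 0,"tz": 0.0005,"twist": 0,"hand": 0},
    {"tx": 0.04,"ty": 0,"tz": 0.0005,"twist": 0,"hand": 0},
  ],
)

```text
time_s: 6.95
tool_pos: [0.5388, -0.0186, 0.0473]
orientation: [-0.0, 0.995, -0.104, -0.0]
wrist_force: [-4.9, 1.1, 10.7]
grip_width: 0.0002
grasp_force: 5.3
```

Request:
carry_out(
  rows=[
    {"tx": 0.004,"ty": 0,"tz": 0,"twist": 0,"hand": 0},
    {"tx": 0.008,"ty": 0,"tz": 0,"twist": 0,"hand": 0},
    {"tx": 0.012,"ty": 0,"tz": 0,"twist": 0,"hand": 0},
    {"tx": 0.016,"ty": 0,"tz": 0,"twist": 0,"hand": 0},
    {"tx": 0.02,"ty": 0,"tz": 0,"twist": 0,"hand": 0},
    {"tx": 0.024,"ty": 0,"tz": 0,"twist": 0,"hand": 0},
    {"tx": 0.028,"ty": 0,"tz": 0,"twist": 0,"hand": 0},
    {"tx": 0.031,"ty": 0,"tz": 0,"twist": 0,"hand": 0},
    {"tx": 0.033,"ty": 0,"tz": 0,"twist": 0,"hand": 0},
  ],
)

```text
time_s: 7.7
tool_pos: [0.571, -0.0254, 0.0471]
orientation: [-0.0, 0.995, -0.104, -0.0]
wrist_force: [-5.2, 1.5, 9.7]
grip_width: 0.0004
grasp_force: 8.2
```

```bash
python3 - <<'E'
from h import *
c=cams.camera("wrist");cv2.imwrite("pics/w5.png",c["img"])
for v in (210,225,235): print([round(float(px2w(c,x,v)[2]),4) for x in (225,255,270,350,405)])
E
```

```text
[0.0438, 0.0436, 0.0452, 0.0453, 0.0435]
[0.0355, 0.0321, 0.0315, 0.0317, 0.036]
[0.0357, 0.0322, 0.0321, 0.0315, 0.0356]
```

View pics/w5.png

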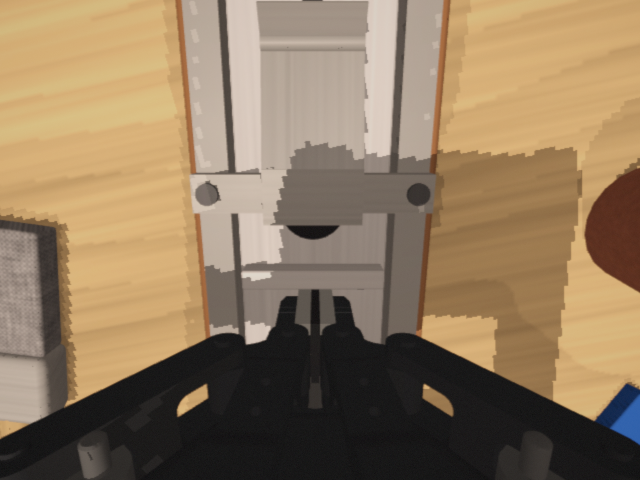

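Still moving freely, with the rib at row 265 and the bridge's near edge at row ~214. I'll push on in small steps until the force rises.

Request:
carry_out(
  rows=[
    {"tx": 0.002,"ty": 0,"tz": 0,"twist": 0,"hand": 0},
    {"tx": 0.004,"ty": 0,"tz": 0,"twist": 0,"hand": 0},
    {"tx": 0.006,"ty": 0,"tz": 0,"twist": 0,"hand": 0},
    {"tx": 0.0075,"ty": 0,"tz": 0,"twist": 0,"hand": 0},
    {"tx": 0.0075,"ty": 0,"tz": 0,"twist": 0,"hand": 0},
  ],
)

```text
time_s: 8.17
tool_pos: [0.5784, -0.027, 0.0472]
orientation: [-0.0, 0.995, -0.104, -0.0]
wrist_force: [-4.4, -0.6, 8.7]
grip_width: -0.0004
grasp_force: 8.0
```

Request:
carry_out(
  rows=[
    {"tx": 0.001,"ty": 0,"tz": 0,"twist": 0,"hand": 0},
    {"tx": 0.002,"ty": 0,"tz": 0,"twist": 0,"hand": 0},
    {"tx": 0.002,"ty": 0,"tz": 0,"twist": 0,"hand": 0},
  ],
)

```text
time_s: 8.42
tool_pos: [0.5802, -0.0274, 0.0472]
orientation: [-0.0, 0.995, -0.104, -0.0]
wrist_force: [-5.6, 1.6, 8.8]
grip_width: -0.0001
grasp_force: 8.1
```

Request:
carry_out(
  rows=[
    {"tx": 0.001,"ty": 0,"tz": 0,"twist": 0,"hand": 0},
    {"tx": 0.002,"ty": 0,"tz": 0,"twist": 0,"hand": 0},
    {"tx": 0.002,"ty": 0,"tz": 0,"twist": 0,"hand": 0},
  ],
)

```text
time_s: 8.67
tool_pos: [0.5821, -0.0278, 0.0471]
orientation: [-0.0, 0.995, -0.104, -0.0]
wrist_force: [-4.5, 1.4, 9.3]
grip_width: -0.0001
grasp_force: 8.1
```

Request:
carry_out(
  rows=[
    {"tx": 0.001,"ty": 0,"tz": 0,"twist": 0,"hand": 0},
    {"tx": 0.0015,"ty": 0,"tz": 0,"twist": 0,"hand": 0},
    {"tx": 0.0015,"ty": 0,"tz": 0,"twist": 0,"hand": 0},
  ],
)

```text
time_s: 8.92
tool_pos: [0.5828, -0.0279, 0.0469]
orientation: [-0.0, 0.995, -0.104, -0.001]
wrist_force: [-6.6, 1.3, 10.1]
grip_width: -0.0002
grasp_force: 8.7
```

Request:
carry_out(
  rows=[
    {"tx": 0.001,"ty": 0,"tz": 0,"twist": 0,"hand": 0},
    {"tx": 0.0015,"ty": 0,"tz": 0,"twist": 0,"hand": 0},
    {"tx": 0.0015,"ty": 0,"tz": 0,"twist": 0,"hand": 0},
  ],
)

```text
time_s: 9.17
tool_pos: [0.5829, -0.0279, 0.0464]
orientation: [-0.0, 0.995, -0.104, -0.003]
wrist_force: [-10.5, 1.0, 11.4]
grip_width: 0.0002
grasp_force: 9.7
```

```bash
python3 - <<'E'
from h import *
c=cams.camera("wrist");cv2.imwrite("pics/w6.png",c["img"])
for l in("scene","side"):
    i=cams.camera(l)["img"]
    cv2.imwrite(f"pics/{l}6.png",cv2.resize(i[205:325,250:400] if l=="scene" else i[215:330,250:400],None,fx=4,fy=4,interpolation=2))
E
```

```text
(no output)
```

View pics/scene6.png

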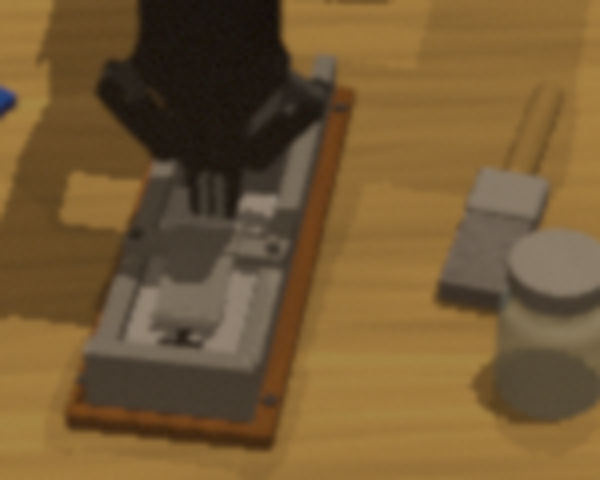

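The plate is at the stop: the force rises without motion, and the 113 mm tool travel less the ~3 mm gap matches the expected 110 mm. I'll relax the push while still pressing, then lift straight up slowly.

Request:
carry_out(
  rows=[
    {"tx": -0.0008,"ty": 0,"tz": 0,"twist": 0,"hand": 0},
    {"tx": -0.0015,"ty": 0,"tz": 0,"twist": 0,"hand": 0},
    {"tx": -0.0015,"ty": 0,"tz": -0.003,"twist": 0,"hand": 0},
    {"tx": -0.0015,"ty": 0,"tz": -0.005,"twist": 0,"hand": 0},
    {"tx": -0.0015,"ty": 0,"tz": -0.007,"twist": 0,"hand": 0},
    {"tx": -0.0015,"ty": 0,"tz": -0.009,"twist": 0,"hand": 0},
    {"tx": -0.002,"ty": 0,"tz": -0.012,"twist": 0,"hand": 0},
    {"tx": -0.003,"ty": 0,"tz": -0.016,"twist": 0,"hand": 0},
    {"tx": -0.004,"ty": 0,"tz": -0.025,"twist": 0,"hand": 0},
    {"tx": -0.004,"ty": 0,"tz": -0.04,"twist": 0,"hand": 0},
  ],
)

```text
time_s: 10.15
tool_pos: [0.5806, -0.0276, 0.0861]
orientation: [-0.0, 0.995, -0.104, -0.001]
wrist_force: [-0.6, 0.0, 0.1]
grip_width: -0.0002
grasp_force: 0.0
```

Request:
carry_out(
  rows=[
    {"tx": 0,"ty": 0,"tz": -0.025,"twist": 0,"hand": 0},
    {"tx": 0,"ty": 0,"tz": -0.05,"twist": 0,"hand": 0},
    {"tx": -0.02,"ty": 0,"tz": -0.08,"twist": 0,"hand": 0},
    {"tx": -0.04,"ty": 0,"tz": -0.11,"twist": 0,"hand": 0},
    {"tx": -0.06,"ty": 0,"tz": -0.14,"twist": 0,"hand": 0},
    {"tx": -0.07,"ty": 0,"tz": -0.15,"twist": 0,"hand": 0},
    {"tx": -0.07,"ty": 0,"tz": -0.15,"twist": 0,"hand": 0},
    {"tx": -0.07,"ty": 0,"tz": -0.15,"twist": 0,"hand": 0},
  ],
)

```text
time_s: 10.82
tool_pos: [0.5135, -0.0134, 0.2378]
orientation: [0.0, 0.995, -0.104, 0.002]
wrist_force: [-0.1, -0.4, 0.2]
grip_width: 0.0001
grasp_force: 0.0
```

```bash
python3 - <<'E'
from h import *
np.set_printoptions(precision=4,suppress=True)
c=cams.camera("wrist");cv2.imwrite("pics/w7.png",c["img"])
for v in range(2,240,6): print(v,[round(float(px2w(c,x,v)[2]),4) for x in (268,288,316,345,363)], px2w(c,316,v)[:2])
E
```

```text
2 [0.0359, 0.0357, 0.0362, 0.0361, 0.0359] [ 0.6848 -0.0503]
8 [0.0363, 0.0351, 0.0459, 0.0358, 0.0353] [ 0.6777 -0.0488]
14 [0.0357, 0.0363, 0.0432, 0.0362, 0.0356] [ 0.6745 -0.0481]
20 [0.0361, 0.0362, 0.0416, 0.0366, 0.0364] [ 0.6708 -0.0473]
26 [0.0356, 0.0357, 0.0401, 0.0356, 0.0366] [ 0.6671 -0.0465]
32 [0.0362, 0.0354, 0.0408, 0.0356, 0.0354] [ 0.6627 -0.0456]
38 [0.0361, 0.0362, 0.0408, 0.0362, 0.0359] [ 0.6585 -0.0447]
44 [0.0357, 0.0361, 0.0418, 0.0361, 0.0357] [ 0.654  -0.0438]
50 [0.0359, 0.0354, 0.0425, 0.036, 0.0352] [ 0.6495 -0.0428]
56 [0.0364, 0.0355, 0.0432, 0.0358, 0.0358] [ 0.6451 -0.0419]
62 [0.0358, 0.0357, 0.0429, 0.036, 0.0355] [ 0.6408 -0.041 ]
68 [0.0358, 0.0353, 0.0445, 0.0358, 0.0365] [ 0.6361 -0.04  ]
74 [0.0361, 0.0354, 0.0446, 0.0358, 0.0352] [ 0.6317 -0.039 ]
80 [0.0357, 0.0359, 0.0454, 0.0357, 0.0359] [ 0.6272 -0.0381]
86 [0.0447, 0.0442, 0.0457, 0.0433, 0.0436] [ 0.6227 -0.0371]
92 [0.0458, 0.0443, 0.0455, 0.0442, 0.046] [ 0.6183 -0.0362]
98 [0.0436, 0.044, 0.0454, 0.0441, 0.0441] [ 0.6138 -0.0352]
104 [0.0359, 0.0361, 0.0459, 0.0353, 0.0358] [ 0.609
[... 675 characters left out ...]
 [ 0.5553 -0.0229]
176 [0.0359, 0.0256, 0.026, 0.0256, 0.011] [ 0.55   -0.0218]
182 [0.0354, 0.0256, 0.0262, 0.0262, 0.0109] [ 0.5446 -0.0207]
188 [0.0358, 0.0256, 0.0259, 0.0262, 0.011] [ 0.5392 -0.0195]
194 [0.0359, 0.0258, 0.0259, 0.0255, 0.011] [ 0.5337 -0.0184]
200 [0.0365, 0.026, 0.0261, 0.0259, 0.0105] [ 0.5282 -0.0172]
206 [0.0357, 0.026, 0.0256, 0.0262, 0.011] [ 0.5226 -0.016 ]
212 [0.0356, 0.0257, 0.0262, 0.0252, 0.0109] [ 0.5171 -0.0148]
218 [0.0351, 0.0254, 0.0257, 0.0262, 0.011] [ 0.5113 -0.0136]
224 [0.0357, 0.0258, 0.026, 0.0248, 0.0108] [ 0.5057 -0.0124]
230 [0.0359, 0.0261, 0.0255, 0.0255, 0.0111] [ 0.4998 -0.0112]
236 [0.0358, 0.0259, 0.0257, 0.0249, 0.0102] [ 0.494 -0.01 ]
```

View pics/w7.png

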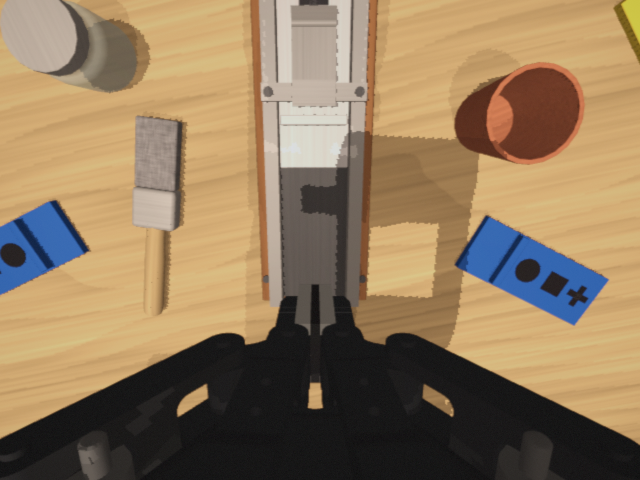

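The plate is level against the bridge (top ~37 mm). Its rear end is at row ~167, about 110 mm further in, and the rib is about 11 mm short of the bridge, so it is home. The jar, brush and beaker are untouched.

```bash
python3 -c "
from plant import robot
print(robot.finish_job())"
```

```text
the job is handed in; nothing more can be done
None
```

The plate was pressed down, slid about 110 mm until it met the end stop, and let go; it is held level under the bridge and leaf spring, the arm is clear, and the job is handed in at about 11 s.

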